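# Bring the pulley's high spot to the pointer

## Task

One of the two teal belt pulleys on the bench stands has a bulge on its rim. Turn that pulley by its black knob, always slower than half a turn a second, and stop it with the middle of the bulge right at the tip of its own stand's red pointer, then let go; leave the other pulley as it is.

Things in the scene. Friction and masses are not known exactly. Their poses are not given: they have to be found in the camera images.
- bulged_pulley: The pulley to turn: flat teal disc, 150 mm across, 20 mm thick, with a bulge on its rim. Turns both ways, many turns, about its upright axis, friction about 2 N at the knob, stays where left. Origin: on the axis at the disc's underside, 45 mm above the bench; z up, x to the bulge's middle, turning with the disc. Its knob's axis is at x -25, y +43 mm: 50 mm from the axis, 2.1 rad anticlockwise (from above) of the bulge.
- high_spot (a point): Middle of the bare-metal bulge: its outermost point, 87 mm from the pulley's axis (12 mm outside the rim), 65 mm above the bench. The bulge is about 50 mm wide along the rim. The white dot and dark round spots on the pulleys' faces are only marks.
- pointer_tip (a point): Tip of the fixed red pointer on the bulged pulley's own stand, 60 mm above the bench, 92 mm from the pulley's axis, at which it aims (clears the bulge by 5 mm). Its grey post, 30 mm wide, stands 119 to 141 mm from the axis, top 68 mm above the bench. The stand is a fixed round dark base, 210 mm across, 15 mm high.
- other_knob (a point): Centre of the knob's top on the other, truly round pulley, to be left alone. The pulleys, stands and knobs are alike: each knob is an upright round black peg, 20 mm across, spinning freely on a pin 50 mm from the pulley's axis, rising from 65 mm (disc's top face) to 105 mm above the bench. Nothing else on a stand is above 72 mm.

How it is judged:
By the outcome, as a careful person would: the job done as asked, in the order asked, and still so for the second after the job is handed in, with the robot touching nothing.
It also fails if it takes over 42 s, if anything falls off the work surface, if the arm or the gripper's body presses on something with over 40 N, if the wrist force passes 120 N, or if a joint passes its speed limit or range.

## Robot

A 6-joint arm with a two-finger parallel gripper is mounted at the origin on the work surface. World frame = base frame: x ahead of the robot, y to its left, z up, the work surface at z = 0. Lengths are in m, angles in rad, forces in N, time in s.
With the tool pointing down it reaches from about 0.25 to 0.8 m from the base axis. Payload 8.5 kg.
Tool frame: the origin (TCP) lies at the very end of the fingers, on their centre line; the grasp point (between the pads) lies 19 mm behind it; z points along the fingers, y is the line along which they close (so a half turn about z gives the same grasp; the last joint's range is limited). The gripper opens to 85 mm and grips with 20 to 120 N. Pads are 22 mm wide; open, the fingers measure 114 mm over their backs; the gripper's body (76 mm by 85 mm) begins 54 mm behind the grasp point. The pads swing forward as they close: fully open they stand 13 mm farther back than shut.
Start: joints at [-1.258, 0.238, -0.013, 1.319, 0, 1.571], TCP at [0.162, -0.499, 0.231] pointing down, gripper open.
Joint ranges: [-2.66, 2.66], [-1.03, 1.9], [-1.14, 1.46], [-1.82, 2.27], [-1.45, 1.34], [-3.14, 3.14]. Speed limits (rad/s): [2.22, 2.22, 2.79, 3.14, 3.14, 3.14].

## Interface

Orientations are given as a unit quaternion [w, x, y, z].
In Python, from station import env, eyes, workorder gives the robot as it stands. Calls block until the motion is done:
- env.goto(position, orientation): joint-space move of the TCP to a pose.
- env.move_straight(position, rotation=None, speed=0.15): straight line of the TCP; rotation=None keeps the orientation; speed is the mean speed in m/s.
- env.move_joints(angles): joint-space move.
- env.command_gripper(opening): finger opening in m; the grip force is fixed at half the most; returns when the fingers have stopped.
- env.sleep(seconds).
- env.inverse_kinematics(position, orientation): joint angles nearest the present ones, or None.
- eyes.read_camera(name): name is "side" or "top"; returns a dict with "img" (384x512x3 uint8, blue, green, red), "fx", "fy", "cx", "cy" (pixels), "extrinsics" (4x4, takes a point from world to camera coordinates). Camera axes: x right, y down, z forward; pixel columns grow to the right and rows downward; lengths in m; the calibration is good to about 2 mm. A picture is of the moment at which its call begins. There is no depth.
A pose or a line that the arm cannot do raises env.MotionError and nothing moves.
- workorder.job_done(): hands the job in; it is judged then, once.
Readings, each from a call of its own:
- env.read_time(): time.
- env.read_joint_positions(): joint angles.
- env.read_dq(): joint speeds.
- env.read_effort(): joint torques, N m.
- env.read_position(): TCP position.
- env.read_tcp_rot(): TCP orientation.
- env.read_ft_force(): force on the tool from outside, world axes, zero at the start.
- env.read_ft_torque(): the same for the moment, N m.
- env.read_grip_width(): finger opening in m.
- env.read_grasp_force(): force on a finger pad.
Only numpy, scipy, OpenCV 4.12 (cv2) and the standard library are available. Lean on these libraries where they do the work, as an engineer would, in place of code of your own. Each camera call takes 0.05 s, during which the arm holds its last target. There are 200 camera calls.

## Working session

There is one attempt and no reset: what is moved stays moved. The work goes in short steps, each a Python script; the robot and the scene stay as the last script left them, time stands still between calls to the robot, and variables do not carry over. Pictures are saved under pics/ and viewed, at most 10 in all, crops included, and the job is handed in when it is done.

```bash
mkdir -p pics; python3 - <<'E'
from station import env, eyes
import cv2
for n in("top","side"):
    r=eyes.read_camera(n); cv2.imwrite(f"pics/{n}0.png",r["img"]); print(n,r["fx"],r["cx"],r["cy"],r["extrinsics"].tolist() if hasattr(r["extrinsics"],'tolist') else r["extrinsics"])
print(env.read_time(),env.read_tcp_rot())
E
```

```text
top 440.3540323489199 254.0330841133772 178.97935191198667 [[-0.0016400715787308936, -0.9999305292542771, 0.011672481761729447, 0.031416668333989796], [-0.9950279098448646, 0.0004694244344302438, -0.09959537273618942, 0.6042283336822143], [0.09958297442322549, -0.011777788670273678, -0.9949595544036257, 0.8307603898355536], [0.0, 0.0, 0.0, 1.0]]
side 385.27201736534414 259.5239481158917 194.04955520325754 [[-0.972840075332262, -0.23139261347053988, -0.006296527518534698, 0.5582384817205012], [-0.15882158176402172, 0.687025559778068, -0.709063879617067, 0.1533296182135915], [0.16839801956523268, -0.6888057336019391, -0.7051161382095874, 0.8620948076826369], [0.0, 0.0, 0.0, 1.0]]
0.1 [-6.56865364e-04  9.87797530e-01  1.55742089e-01 -9.54599863e-05]
```

View pics/top0.png

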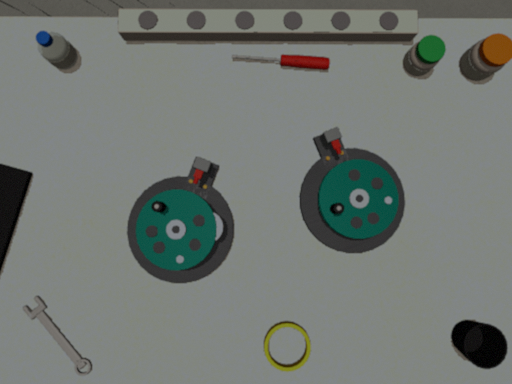

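View pics/side0.png

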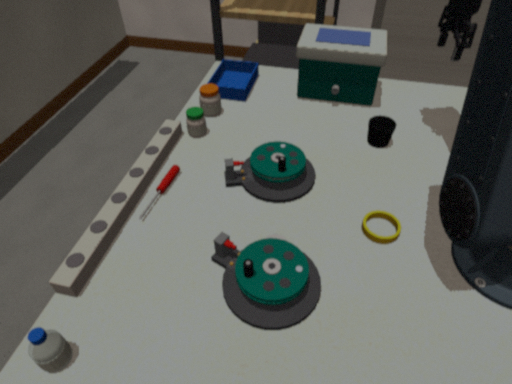

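The top view shows the bulge, bare metal at about (218,228), on the left pulley. That pulley is centred near (176,229), with its knob at (160,207) and its red pointer at (198,175). It has to turn about 65° anticlockwise. In the side view it is the near pulley, with the bulge hidden behind the disc.

```bash
cat > h.py <<'E'
from station import env, eyes, workorder
import numpy as np, cv2
from scipy.spatial.transform import Rotation as R
def ray(r,uv,z):
    E=np.array(r["extrinsics"]); d=E[:3,:3].T@np.array([(uv[0]-r["cx"])/r["fx"],(uv[1]-r["cy"])/r["fy"],1]); c=-E[:3,:3].T@E[:3,3]
    return (c+d*(z-c[2])/d[2])[:2]
def world(r,m,z): return np.array([ray(r,(u,v),z) for v,u in zip(*np.nonzero(m))])
def big(m):
    n,l,s,c=cv2.connectedComponentsWithStats(m.astype(np.uint8)); return l==1+np.argmax(s[1:,4])
deg=lambda v:np.degrees(np.arctan2(v[1],v[0]))
def measure(r=None):
    r=r or eyes.read_camera("top"); h=cv2.cvtColor(r["img"],cv2.COLOR_BGR2HSV); H,S,V=[h[...,i].astype(int) for i in range(3)]
    X=np.arange(512)[None,:]<260; Y=(np.arange(384)[:,None]>140)&(np.arange(384)[:,None]<300)&(np.arange(512)[None,:]>110)
    teal=big((H>70)&(H<100)&(S>120)&(V>50)&X&Y)
    cn=max(cv2.findContours(teal.astype(np.uint8),0,cv2.CHAIN_APPROX_NONE)[0],key=cv2.contourArea)
    hull=cv2.convexHull(cn); (cu,cv),ra=cv2.minEnclosingCircle(hull); ell=cv2.fitEllipse(hull)
    c=ray(r,ell[0],.065)
    red=big(((H<8)|(H>172))&(S>140)&(V>80)&X&Y); P=world(r,red,.06)
    d=np.linalg.norm(P-c,axis=1); tip=P[d<d.min()+.002].mean(0); pd=P.mean(0)
    out=dict(c=c,ell=ell,tip=tip,tipr=d.min()*1e3,tip_deg=deg(tip-c),redmean_deg=deg(pd-c))
    G=(S<60)&(V>110)&X&Y; W=world(r,G,.065); d=np.linalg.norm(W-c,axis=1); B=W[(d>.074)&(d<.09)]
    if len(B):
        # keep bulge only
        m=B.mean(0); out.update(bulge_n=len(B),bulge_deg=deg(m-c),bulge_r=np.linalg.norm(B-c,axis=1).max()*1e3)
        a=(np.degrees(np.arctan2(*(B-c).T[::-1]))-deg(m-c)+180)%360-180; out['bulge_span']=(a.min(),a.max(),np.median(a))
    K=(V<35)&X&Y; W=world(r,K,.105); d=np.linalg.norm(W-c,axis=1); K=W[(d>.035)&(d<.065)]
    if len(K): out.update(knob=K.mean(0),kn=len(K),knob_r=np.linalg.norm(K.mean(0)-c)*1e3,knob_deg=deg(K.mean(0)-c))
    return out,r
E
python3 - <<'E'
from h import *
o,r=measure()
for k,v in o.items(): print(k,v)
cv2.imwrite("pics/crop1.png",cv2.resize(r["img"][145:295,115:250],None,fx=4,fy=4,interpolation=cv2.INTER_CUBIC))
a=o.get('knob_deg',34)
for k in(-180,0,180):
  for b in(a,a+65):
    q=(R.from_euler('z',b+k,degrees=True)*R.from_euler('x',180,degrees=True)).as_quat()[[3,0,1,2]]
    p=o['c']+.05*np.array([np.cos(np.radians(b)),np.sin(np.radians(b))])
    s=env.inverse_kinematics([*p,.078],q); print(k,b,s)
E
```

```text
c [0.50697097 0.17629113]
ell ((175.67469787597656, 229.46864318847656), (80.23454284667969, 81.50862884521484), 31.153663635253906)
tip [0.59484078 0.14298678]
tipr 93.18684273504891
tip_deg -20.75767247165571
redmean_deg -20.593880969701885
bulge_n 134
bulge_deg -85.23014071411353
bulge_r 86.13543285105891
bulge_span (np.float64(-18.061711934730738), np.float64(18.447380519934825), np.float64(-0.2560357061399259))
knob [0.54745827 0.19858807]
kn 83
knob_r 46.220934639796745
knob_deg 28.842207247234093
-180 28.842207247234093 [ 0.34898204  0.42984051 -0.13749717  1.00345865  0.         -0.15440944]
-180 93.84220724723409 [ 0.42210981  0.37793819 -0.22331201  0.96954613  0.         -1.21574568]
0 28.842207247234093 [ 0.34898204  0.42984051 -0.13749717  1.00345865  0.          2.98718321]
0 93.84220724723409 [ 0.42210981  0.37793819 -0.22331201  0.96954613  0.          1.92584697]
180 28.842207247234093 [ 0.34898204  0.42984051 -0.13749717  1.00345865  0.         -0.15440944]
180 93.84220724723409 [ 0.42210981  0.37793819 -0.22331201  0.96954613  0.         -1.21574568]
```

View pics/crop1.png

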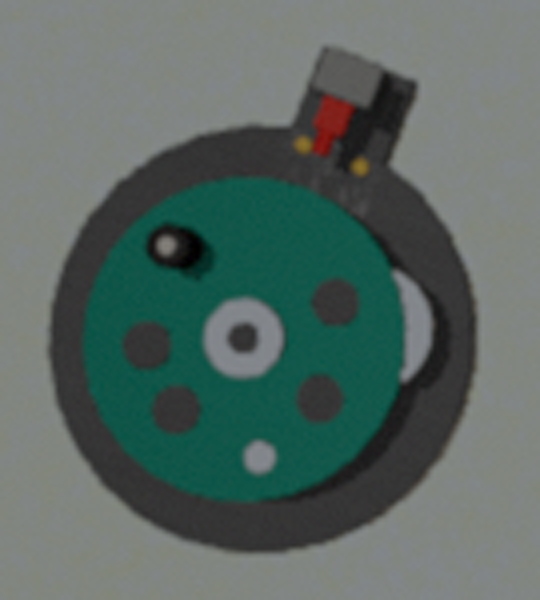

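The crop confirms the numbers: bulge at −85°, pointer at −20.7°, so the knob must go from about 35° to 99.5°.

```bash
cat >> h.py <<'E'
def pose(c,a,z,rad=.05):
    q=(R.from_euler('z',a,degrees=True)*R.from_euler('x',180,degrees=True)).as_quat()[[3,0,1,2]]
    return [*(np.array(c)+rad*np.array([np.cos(np.radians(a)),np.sin(np.radians(a))])),z],q
def turn(c,a,b,z=.079,speed=.04):
    for t in np.linspace(a,b,max(1,int(np.ceil(abs(b-a)/8)))+1)[1:]: env.move_straight(*pose(c,t,z),speed=speed)
E
python3 - <<'E'
from h import *
c=np.array([.5070,.1763]); a,b=35.,99.5
env.goto(*pose(c,a,.20)); env.command_gripper(.05)
env.move_straight(*pose(c,a,.079)); print(env.read_time(),env.read_ft_force())
env.command_gripper(0.0); print(env.read_time(),env.read_grip_width(),env.read_grasp_force(),env.read_ft_force())
turn(c,a,b); print(env.read_time(),env.read_ft_force(),env.read_position())
env.command_gripper(.05); print(env.read_ft_force())
env.move_straight(pose(c,b,.17)[0]); 
r=eyes.read_camera("top"); cv2.imwrite("pics/top2.png",r["img"]); print(env.read_time())
cv2.imwrite("pics/side2.png",eyes.read_camera("side")["img"])
E
```

```text
4.3833 [-0.65986822  0.3011515   0.43654006]
4.775 0.018016830777393175 58.45425009727478 [ 0.1424215  -0.25402133  5.43117431]
7.55 [-1.13757713 -1.87329752  6.35554866] [0.49911462 0.22564024 0.08007046]
[ 0.14400385  0.4533907  -0.07214318]
8.7667
```

View pics/top2.png

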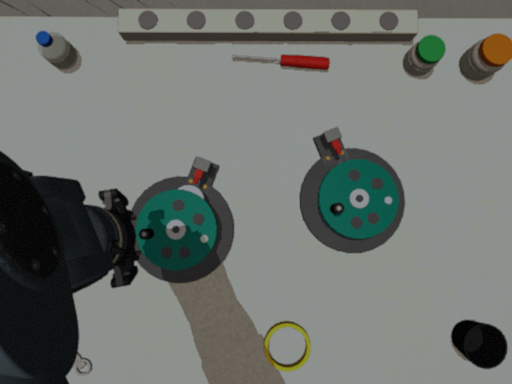

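The pulley has turned and the bulge now sits near (190,190), just under the pointer. Next I'll move the arm clear and measure the offset.

```bash
python3 - <<'E'
from h import *
c=np.array([.5070,.1763])
env.goto([.3,.35,.25],env.read_tcp_rot())
o,r=measure()
for k,v in o.items(): print(k,v)
h=cv2.cvtColor(r["img"],cv2.COLOR_BGR2HSV)
G=(h[...,1]<70)&(h[...,2]>85); G[:, 260:]=0
W=world(r,G,.065)-c; d=np.linalg.norm(W,axis=1); an=np.degrees(np.arctan2(W[:,1],W[:,0]))
for lo,hi in((.0755,.079),(.079,.083),(.083,.087),(.0755,.086)):
    a=an[(d>lo)&(d<hi)&(abs(an+20)<35)]; print(lo,len(a),a.mean(),(a.min()+a.max())/2,a.min(),a.max())
D=(d>.02)
# white dot
w=(d>.04)&(d<.065); print("dot",deg(W[w].mean(0)),w.sum())
cv2.imwrite("pics/crop3.png",cv2.resize(r["img"][150:240,130:240],None,fx=6,fy=6,interpolation=cv2.INTER_CUBIC)); print(env.read_time())
# dot before
h=cv2.cvtColor(cv2.imread("pics/top0.png"),cv2.COLOR_BGR2HSV);G=(h[...,1]<70)&(h[...,2]>85); G[:, 260:]=0
W=world(r,G,.065)-c; d=np.linalg.norm(W,axis=1); w=(d>.04)&(d<.065)&(W[:,0]<0); print("dot0",deg(W[w].mean(0)),w.sum())
E
```

```text
c [0.50676464 0.17598166]
ell ((175.84056091308594, 229.5806121826172), (80.3648910522461, 81.37073516845703), 46.56204605102539)
tip [0.59446308 0.14335808]
tipr 92.60404018182238
tip_deg -20.405061630898015
redmean_deg -20.46189972595017
bulge_n 132
bulge_deg -20.888800849445325
bulge_r 87.1732245049942
bulge_span (np.float64(-18.55006274881916), np.float64(17.43696267160621), np.float64(0.11495196069922997))
knob [0.50054205 0.21961325]
kn 87
knob_r 44.07308341798429
knob_deg 98.11660401793218
0.0755 52 -21.635343295839842 -21.472582492880466 -40.63121140932176 -2.313953576439176
0.079 53 -21.713736344430103 -21.898719370235668 -38.858841859552854 -4.938596880918484
0.083 36 -21.382972424672946 -21.04782407405544 -33.58655274015633 -8.509095407954554
0.0755 134 -21.517019087216465 -21.472582492880466 -40.63121140932176 -2.313953576439176
dot -119.32132907181364 67
9.8417
dot0 -171.82821550851375 55
```

View pics/crop3.png

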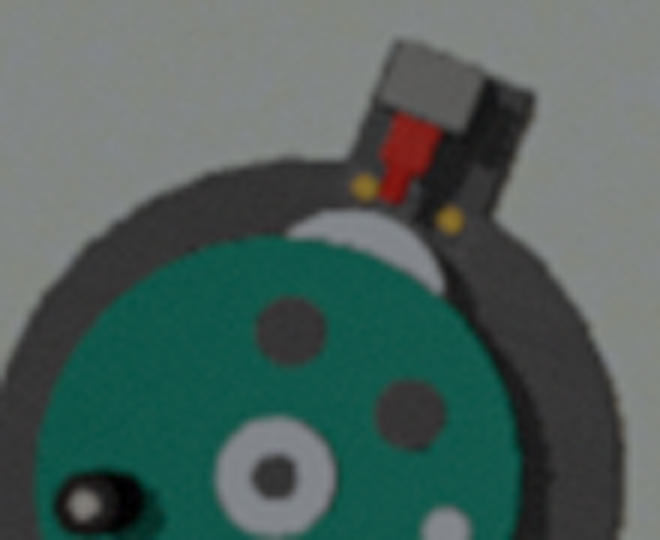

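The crop shows the bulge centred under the pointer: bulge at −20.9°, pointer tip at −20.4°. That is under 1 mm apart, about as fine as I can measure. The arm is clear and the other pulley looks unmoved.

```bash
python3 -c "
from h import *
print(env.read_ft_force()); print(workorder.job_done())"
```

```text
[ 0.24549284  0.09975002 -0.28243977]
the job is handed in; nothing more can be done
None
```

I turned the bulged pulley slowly by its knob until the bulge's middle was at the red pointer's tip, within about 1 mm as measured in the top camera. I then let go and handed the job in with the arm clear and the other pulley untouched.

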